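Fetch the tube insert from behind the bottles and load the centrifuge bucket

TASK

The low red tube insert is shut in at the back of the storage bay by the domed pot, the round bottle and the square bottle: first stand all three upright in the shallow steel tray, then seat the insert upright on the floor of the empty black centrifuge bucket. Only after that, stand each of the three back upright in the bay in its own place, where it was at the start; tip none of them over and do not push the little jar or the steel weight out of place.

Things in the scene. Friction and masses are not known exactly. Their poses are not given: they have to be found in the camera images.
- insert: Red plastic tube insert: disc 54 mm in diameter, 30 mm high, six dark holes on top and an upright black lifting post in its centre, 14 mm in diameter, from 30 to 66 mm height. About 120 g. Origin: centre of the underside, z up. Lift it by the post. Stands near the back of the bay; the three tall things stand about 70 mm from its axis, in front and at both sides, and leave no room for a gripper.
- domed_pot: Lidded centrifuge pot: round black base 62 mm in diameter, 40 mm high, amber dome on it up to 96 mm, then an upright black knob 28 mm in diameter from 96 to 124 mm height, by which it is lifted; two small red clips at its sides. About 0.3 kg. Rigid, does not open. Origin: centre of the underside, z up. Starts in one of three places round the insert.
- round_bottle: Closed round white bottle, 62 mm in diameter, shoulder narrowing from 85 to 100 mm height, blue cap 48 mm in diameter from 100 to 128 mm height, by which it is lifted. About 0.3 kg. Origin: centre of the underside, z up. Starts in one of three places round the insert.
- square_bottle: Closed square amber bottle, 52 x 52 mm with rounded edges, 88 mm high, with a round neck 42 mm in diameter up to 98 mm, then a blue cap 36 mm in diameter from 98 to 126 mm height, by which it is lifted. About 0.28 kg. Origin: centre of the underside, z up; any yaw. Starts in one of three places round the insert. Its turn when put back is free.
- bay: Storage bay, fixed to the bench: pale board 200 mm (its x, depth) by 310 mm (its y, width), 4 mm thick, on which the things stand; aluminium back wall 40 mm high along its +x edge, side walls 28 mm high, front (-x) open. Origin: centre of the underside, on the bench.
- tray: Shallow steel tray, fixed to the bench, the side area for what is cleared: outside 290 mm (its x) by 160 mm (its y), rim 15 mm high, walls 4 mm, floor 4 mm thick. Empty. Origin: centre of the underside, on the bench. Room for three things in a row along its x, 75 mm apart.
- bucket: Empty open black round centrifuge bucket, fixed to the bench between two small steel lugs at its +-y sides: rim 36 mm high, inside 72 mm in diameter at the floor and 76 mm at the rim, floor 6 mm thick. Origin: centre of the underside, on the bench. The insert fits with 9 mm to spare all round.
- jar: Small amber jar with white lid, 38 mm in diameter, 58 mm high, standing in one back corner of the bay. To be left alone. Origin: centre of the underside.
- weight_pot: Small steel weight, 36 mm in diameter, 36 mm high with a 12 mm wide button on top up to 48 mm, standing in the other back corner of the bay. To be left alone. Origin: centre of the underside.
There are look-alikes about, which are no part of the job. What is shaped like the square_bottle but turquoise or yellow is not meant.

How it is judged:
By the outcome, as a careful person would: the job done as asked, in the order asked, and still so for the second after the job is handed in, with the robot touching nothing.
It also fails if it takes over 138 s, if anything falls off the work surface, if the arm or the gripper's body presses on something with over 40 N, if the wrist force passes 120 N, or if a joint passes its speed limit or range.

ROBOT

A 6-joint arm with a two-finger parallel gripper is mounted at the origin on the work surface. World frame = base frame: x ahead of the robot, y to its left, z up, the work surface at z = 0. Lengths are in m, angles in rad, forces in N, time in s.
With the tool pointing down it reaches from about 0.35 to 0.775 m from the base axis. Payload 7.3 kg.
Tool frame: the origin (TCP) lies on the mounting face of the last link; the fingertips stand 178 mm ahead of it and the grasp point (between the pads) lies 159 mm ahead of it (robot.grip_depth is the distance from the TCP to the grasp point, in m); z points along the fingers, y is the line along which they close (so a half turn about z gives the same grasp; the last joint's range is limited). The gripper opens to 92 mm and grips with 3 to 60 N. Pads are 19 mm wide; open, the fingers measure 130 mm over their backs; the gripper's body (75 mm by 190 mm) begins 47 mm behind the grasp point.
Start: joints at [-1.403, 0.342, 1.524, -0, 1.275, -0.146], TCP at [0.162, -0.499, 0.405] pointing down, gripper open.
Joint ranges: [-2.53, 2.53], [-0.77, 2.02], [0.04, 2.7], [-1, 4.14], [0.28, 2.66], [-3.11, 3.11]. Speed limits (rad/s): [2.57, 2.57, 3.14, 3.14, 3.14, 3.14].

INTERFACE

Orientations are given as [roll, pitch, yaw] about the fixed x, y, z axes, in that order (R = Rz(yaw) Ry(pitch) Rx(roll)).
In Python, from cell import observe, cams, robot, models gives the robot as it stands.
- The arm moves only by the shell command python3 -m jog 'ROWS' [FORCE]. ROWS is JSON, a list of rows, each a list of 3 entries, a list of its own where there are three numbers: the shift along the tool's x, y, z each as a share of 0.4 m, from -1 to 1, then the turn about the tool's z as a share of pi rad, from -1 to 1, then the closure, from 0 (fully open) to 1 (shut). In form: [[[x, y, z], turn, jaw], ...]. A call has 1 to 12 rows; each row is the pose to reach, as a shift and turn from the pose commanded when the call began, along the tool's axes at that moment, turning the shorter way round; what a row does not reach only later rows make up. A row lasts 1/8 s, in which the tool goes at most 62.5 mm and 10.7 degrees, less where a joint would pass 70% of its speed; a pose out of reach is approached as far as the arm can. A call with a number of a shift or a turn outside -1 to 1 is refused whole. A call with a gripper value outside its range is refused whole. The fingers move at their own pace and stop on an object; FORCE is the grip in N (left out, the last holds). Time passes only in rows, so rows that repeat a pose let the fingers close. It gives the time, the measured TCP pose, the force, the opening and the grip force at its end, in the units of the state.
- observe(): the state, without advancing time (a new reading comes with each control period).
- cams.read_camera(name): name is "side" or "top" or "wrist"; returns the picture (384x512x3 uint8, red, green, blue); there is no depth.
- cams.camera_model(name): a dict with "camera_matrix" (3x3 intrinsics, pixels), "pose" (4x4, takes a point from camera to world coordinates). Camera axes: x right, y down, z forward; pixel columns grow to the right and rows downward; lengths in m; the calibration is good to about 2 mm. The wrist camera is an equidistant fisheye: a pixel r from the principal point sees the ray r / f radians off the axis. A picture is of the moment at which its call begins: read the wrist's pose just before it. camera_model takes no time and is no camera call; for the wrist camera it gives the pose at the moment of the call.
- robot.hand_in(): hands the job in; it is judged then, once.
Trained networks look in the newest picture that a camera, given by its name, has taken for a name from the list of things; names that differ only in an ending like _2 or _b are one class to them, and where a whole thing is asked for, a point or a joint stands for the part that bears it (a point fixed in the world has none). Each returns a list of dicts, best first, with "confidence" (0 to 1); they miss things now and then, are a little off and sometimes report something else, mostly with a low value. They report only what shows in the picture. A call takes as long as a camera call. They do not tell look-alikes from the thing itself.
- models.find_in(target, camera): "position" ([x, y, z] in m, in world coordinates, good to about 4 mm: the middle of the surface that is visible of it).
- models.pinpoint(target, camera): "position" ([x, y, z] in m, in world coordinates, good to about 4 mm: a listed point, or the origin of a listed thing).
The state is a dict: "time": time; "qpos": joint angles; "qvel": joint speeds; "joint_efforts": joint torques, N m; "tool_pos": TCP position; "tool_rot": TCP orientation; "contact_force": force on the tool from outside, world axes, zero at the start; "torque": the same for the moment, N m; "opening": finger opening in m; "grip_force": force on a finger pad.
Only numpy, scipy, OpenCV 4.12 (cv2) and the standard library are available. Lean on these libraries where they do the work, as an engineer would, in place of code of your own. Each camera call takes 0.05 s, during which the arm holds its last target. There are 200 camera calls.

## Working session

There is one attempt and no reset: what is moved stays moved. The work goes in short steps, Python scripts to look and compute and a shell command to move; the robot and the scene stay as the last step left them, time stands still between calls to the robot, and variables do not carry over. Pictures are saved under pics/ and viewed, at most 14 in all, crops included, and the job is handed in when it is done.

```bash
mkdir -p pics; ls; python3 - <<'E'
from cell import observe, cams, robot, models
import cv2
s=observe();print(s)
for c in("top","side"):
    im=cams.read_camera(c);cv2.imwrite(f"pics/{c}0.png",im[:,:,::-1])
    m=cams.camera_model(c);print(c,m['camera_matrix'],m['pose'])
    for t in ["insert","domed_pot","round_bottle","square_bottle","bay","tray","bucket","jar","weight_pot"]:
        r=models.pinpoint(t,c);print(t,[([round(float(v),3) for v in d['position']],round(d['confidence'],2)) for d in r[:4]])
print(observe()['time'])
E
```

```text
pics
{'time': 0.0, 'qpos': array([-1.40299316e+00,  3.42713568e-01,  1.52503514e+00,  1.13169376e-05,
        1.27539622e+00, -1.46025883e-01]), 'qvel': array([ 0.00042734, -0.00144919,  0.0023022 ,  0.00252329, -0.00171796,
       -0.00179342]), 'joint_efforts': array([-1.54998645e-03, -4.31246603e+01, -2.44219869e+01,  7.15665333e-02,
        5.59677801e-02, -1.09340010e-04]), 'tool_pos': array([ 0.16205482, -0.49921382,  0.40404318]), 'tool_rot': array([-3.14005848e+00, -2.36573211e-04,  3.13825570e-01]), 'contact_force': array([-0.20826854, -0.87111431, -0.7222739 ]), 'torque': array([-0.00994351,  0.00278366, -0.00916108]), 'grip_force': 0.0, 'opening': 0.09181522680440721}
top [[487.07619118   0.         256.50578264]
 [  0.         487.07619118 190.05079293]
 [  0.           0.           1.        ]] [[-0.0293533  -0.99019458  0.1365763   0.34785129]
 [-0.99923091  0.03262214  0.02175733 -0.00573994]
 [-0.0259994  -0.13583261 -0.9903906   1.12398755]
 [ 0.          0.          0.          1.        ]]
insert [([0.573, -0.033, 0.004], 0.81)]
domed_pot [([0.565, 0.038, 0.002], 0
[... 414 characters left out ...]
 252.42895407]
 [  0.         383.23810657 189.64573194]
 [  0.           0.           1.        ]] [[ 0.98403929 -0.08710634  0.1551746   0.32776065]
 [-0.1779233  -0.46613429  0.86663841 -0.75917416]
 [-0.0031575  -0.88041542 -0.4741927   0.44992125]
 [ 0.          0.          0.          1.        ]]
insert []
domed_pot [([0.565, 0.038, 0.002], 0.9)]
round_bottle [([0.509, -0.033, 0.001], 0.71)]
square_bottle [([0.379, 0.177, 0.001], 0.86), ([0.564, -0.099, 0.008], 0.8), ([0.25, -0.253, -0.0], 0.78), ([0.472, 0.36, 0.0], 0.67)]
bay [([0.54, -0.032, 0.0], 0.81)]
tray [([0.482, -0.338, -0.003], 0.62)]
bucket [([0.471, 0.36, 0.002], 0.78)]
jar []
weight_pot [([0.6, -0.151, 0.006], 0.76)]
1.0
```

View pics/top0.png

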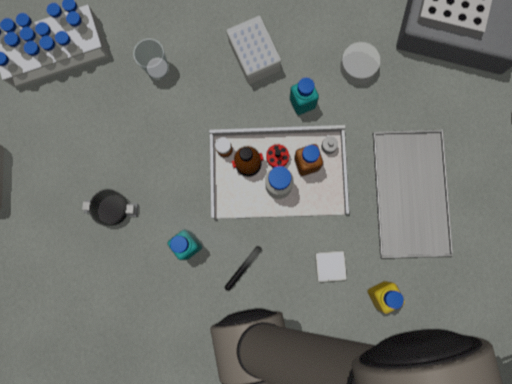

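View pics/side0.png

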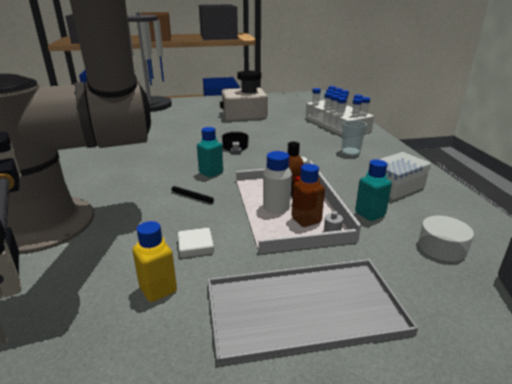

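Top view: the amber square bottle is at about px (309,158), the round bottle at (280,181), the domed pot at (247,160) and the insert at (278,156). The jar is at (223,146), the weight at (330,145), the tray at (412,194) and the bucket at (109,208). The side view agrees. The turquoise and yellow bottles are the look-alikes. I'll move over the bay and refine with the wrist camera.

```bash
python3 -m jog '[[[0.63,-0.32,0],0.1,0.3],[[0.63,-0.32,0],0.1,0.3],[[0.63,-0.32,0],0.1,0.3],[[0.63,-0.32,0],0.1,0.3],[[0.63,-0.32,0],0.1,0.3],[[0.63,-0.32,0],0.1,0.3],[[0.63,-0.32,0],0.1,0.3]]' 40 && python3 -m jog '[[[0.25,-0.65,0],0,0.25],[[0.25,-0.65,0],0,0.25],[[0.25,-0.65,0],0,0.25],[[0.25,-0.65,0],0,0.25],[[0.25,-0.65,0],0,0.25],[[0.25,-0.65,0],0,0.25],[[0.25,-0.65,0],0,0.25]]'
cat > look.py <<'E'
from cell import observe, cams, robot, models
import cv2, sys, numpy as np
def look(cs, ts, pic=None):
    for c in cs:
        im=cams.read_camera(c)
        if pic: cv2.imwrite(f"pics/{c}{pic}.png",im[:,:,::-1])
        for t in ts:
            print(c,t,[([round(float(v),4) for v in d['position']],round(d['confidence'],2)) for d in models.pinpoint(t,c)[:4]])
    s=observe();print("t",s['time'],"tcp",s['tool_pos'].round(4),s['tool_rot'].round(4),"F",s['contact_force'].round(1),"open",s['opening'],s['grip_force'])
E
python3 - <<'E'
from look import *
T=["insert","domed_pot","round_bottle","square_bottle","bay","tray","jar","weight_pot"]
look(["wrist"],T,1); look(["top","wrist"],T)
E
```

```text
time: 1.88
tool_pos: [0.362, -0.3001, 0.4048]
tool_rot: [3.141, 0.0, -0.0]
contact_force: [-0.7, -0.2, 0.2]
opening: 0.0641
grip_force: 0.0
time: 2.75
tool_pos: [0.4621, -0.0412, 0.4046]
tool_rot: [3.141, 0.0, -0.002]
contact_force: [0.3, -0.1, 0.3]
opening: 0.0687
grip_force: 0.0
wrist insert [([0.5755, -0.0306, 0.0009], 0.71)]
wrist domed_pot [([0.5595, 0.0328, -0.0007], 0.71)]
wrist round_bottle [([0.5065, -0.0317, 0.0087], 0.92)]
wrist square_bottle [([0.5605, -0.0994, 0.0073], 0.83)]
wrist bay [([0.5441, -0.0347, 0.0032], 0.63)]
wrist tray [([0.4806, -0.338, -0.0019], 0.97), ([0.5596, 0.0336, 0.0037], 0.35)]
wrist jar [([0.5928, 0.0891, 0.0086], 0.96)]
wrist weight_pot [([0.6015, -0.1493, 0.0067], 0.88), ([0.5575, 0.0344, 0.0034], 0.45)]
t 3.2 tcp [ 0.4623 -0.0402  0.4047] [ 3.1415e+00 -0.0000e+00 -9.0000e-04] F [ 0.3 -0.4  0.9] open 0.06867977876033851 0.0
top insert []
top domed_pot [([0.5665, 0.0345, 0.0068], 0.58)]
top round_bottle []
top square_bottle [([0.2515, -0.2542, 0.0011], 0.83), ([0.3811, 0.1802, 0.0001], 0.67), ([0.7084, -0.0973, -0.0003], 0.6)]
top bay []
top tray [([0.482, -0.3393, -0.0026], 0.92)]
top jar [([0.6005, 0.089, 0.0071], 0.77)]
top weight_pot [([0.48, -0.3371, -0.0052], 0.48)]
wrist insert [([0.5754, -0.0288, 0.0055], 0.57)]
wrist domed_pot [([0.4798, -0.338, -0.0005], 0.17)]
wrist round_bottle [([0.5084, -0.032, 0.0048], 0.82), ([0.5593, 0.0326, -0.0008], 0.19)]
wrist square_bottle [([0.5576, -0.1003, 0.0066], 0.92), ([0.5084, -0.0318, 0.0013], 0.73), ([0.3741, 0.1772, -0.0014], 0.44)]
wrist bay [([0.5458, -0.033, 0.0048], 0.75), ([0.4824, -0.338, -0.0024], 0.28)]
wrist tray [([0.4813, -0.3346, -0.0017], 0.78)]
wrist jar [([0.5938, 0.0906, 0.0068], 0.83)]
wrist weight_pot [([0.6001, -0.1461, 0.0062], 0.69)]
t 4.1 tcp [ 0.4623 -0.0399  0.4047] [ 3.1415e+00  0.0000e+00 -4.0000e-04] F [0.6 0.6 0.1] open 0.06883380533687844 0.0
```

```bash
python3 -m jog '[[[0.25,0.148,0],0,0.25],[[0.25,0.148,0],0,0.25],[[0.25,0.148,0.05],0,0.25],[[0.25,0.148,0.15],0,0.25],[[0.25,0.148,0.25],0,0.25],[[0.25,0.148,0.32],0,0.25],[[0.25,0.148,0.32],0,0.25],[[0.25,0.148,0.32],0,1],[[0.25,0.148,0.32],0,1],[[0.25,0.148,0.32],0,1],[[0.25,0.148,0.32],0,1],[[0.25,0.148,0.32],0,1]]' 30; python3 - <<'E'
from look import *
look(["wrist"],["round_bottle","domed_pot"],2)
E
```

```text
time: 5.6
tool_pos: [0.5625, -0.0992, 0.2776]
tool_rot: [3.141, -0.002, -0.0]
contact_force: [-1.0, -0.6, 5.5]
opening: 0.0397
grip_force: 30.0
wrist round_bottle []
wrist domed_pot [([0.5578, 0.0346, 0.0025], 0.81)]
t 5.75 tcp [ 0.5626 -0.0992  0.2776] [ 3.1409e+00 -1.6000e-03 -4.0000e-04] F [-0.2  0.4  5.7] open 0.03947210702236305 30.00156283378601
```

View pics/wrist2.png

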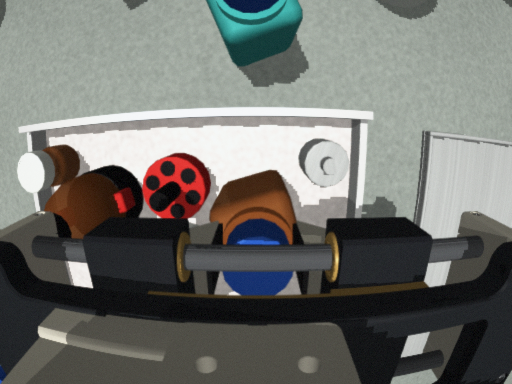

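The wrist view shows the cap at px (258,258) between the fingers. The opening reads 39.5 mm, but the cap is 36 mm, so the tips are probably on the 42 mm neck. I'll open, rise 6 mm and grip again.

```bash
python3 -m jog '[[[0,0,0],0,0.35],[[0,0,0],0,0.35],[[0,0,-0.015],0,0.35],[[0,0,-0.015],0,1],[[0,0,-0.015],0,1],[[0,0,-0.015],0,1],[[0,0,-0.015],0,1]]' 30; python3 - <<'E'
from look import *
look(["wrist"],["square_bottle"])
E
```

```text
time: 6.62
tool_pos: [0.5623, -0.0991, 0.2826]
tool_rot: [3.141, 0.0, -0.0]
contact_force: [-0.1, -1.8, -0.2]
opening: 0.0355
grip_force: 30.0
wrist square_bottle [([0.5576, -0.0996, 0.0053], 0.67), ([0.7092, -0.0948, -0.0005], 0.67)]
t 6.725 tcp [ 0.5623 -0.0992  0.2826] [ 3.1415e+00  3.0000e-04 -4.0000e-04] F [-0.6 -0.4 -0.8] open 0.03533205942442272 29.999434053897858
```

```bash
python3 -m jog '[[[0,0,-0.05],0,1],[[0,0,-0.13],0,1],[[0,0.04,-0.2],0,1],[[0,0.12,-0.22],0,1],[[0,0.22,-0.22],0,1],[[0,0.32,-0.22],0,1],[[0,0.42,-0.22],0,1],[[-0.012,0.52,-0.22],0,1],[[-0.012,0.58,-0.22],0,1],[[-0.012,0.6,-0.22],0,1],[[-0.012,0.6,-0.2],0,1],[[-0.012,0.6,-0.15],0,1]]' && python3 -m jog '[[[0,0,0.05],0,1],[[0,0,0.1],0,1],[[0,0,0.13],0,1],[[0,0,0.145],0,1],[[0,0,0.15],0,1],[[0,0,0.15],0,1]]'; python3 - <<'E'
from look import *
look(["top"],["square_bottle"],3)
E
```

```text
time: 8.22
tool_pos: [0.5578, -0.3379, 0.3428]
tool_rot: [3.141, -0.001, 0.001]
contact_force: [0.8, 0.5, -2.9]
opening: 0.0352
grip_force: 30.0
time: 8.98
tool_pos: [0.5576, -0.3391, 0.2833]
tool_rot: [3.141, -0.001, -0.0]
contact_force: [0.9, 0.7, -3.8]
opening: 0.0352
grip_force: 30.0
top square_bottle [([0.7061, -0.0953, -0.0029], 0.95), ([0.4701, 0.3557, 0.0038], 0.72), ([0.3774, 0.1803, -0.0002], 0.6)]
t 9.075 tcp [ 0.5576 -0.3392  0.2834] [ 3.1408e+00 -1.0000e-03 -5.0000e-04] F [ 0.1 -0.1 -3.4] open 0.035457913182220045 29.998330771923065
```

View pics/top3.png

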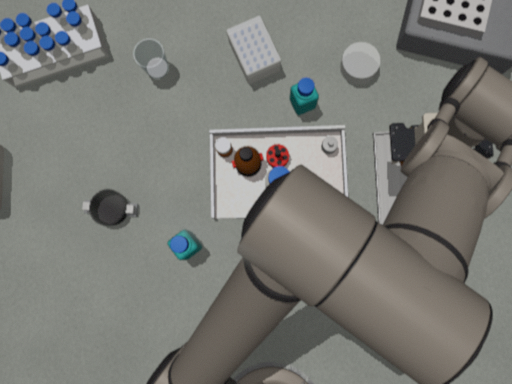

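The top view shows the bay holding only the pot, round bottle and insert. The square bottle is hidden under the arm over the tray. It's about 1 mm off the tray floor, so I'll lower, release and go to the round bottle.

```bash
python3 -m jog '[[[0,0,0.003],0,1],[[0,0,0.003],0,0.25],[[0,0,0.003],0,0.25],[[0,0,0.003],0,0.25],[[0,0,-0.1],0,0.15],[[0,0,-0.2],0,0.15],[[-0.02,-0.12,-0.2],0,0.15],[[-0.05,-0.27,-0.2],0,0.15],[[-0.08,-0.42,-0.2],0,0.15],[[-0.124,-0.57,-0.2],0,0.15],[[-0.124,-0.7,-0.2],0,0.15],[[-0.124,-0.768,-0.2],0,0.15]]'; python3 - <<'E'
from look import *
look(["wrist"],["round_bottle","square_bottle","tray"]); look(["side"],["round_bottle","square_bottle","domed_pot"],4)
E
```

```text
time: 10.58
tool_pos: [0.5074, -0.0295, 0.3631]
tool_rot: [-3.141, -0.001, 0.002]
contact_force: [-0.5, -0.8, 0.3]
opening: 0.0779
grip_force: 0.0
wrist round_bottle [([0.5108, -0.032, 0.0074], 0.91)]
wrist square_bottle [([0.5529, -0.3379, 0.0049], 0.96), ([0.7064, -0.0953, 0.0007], 0.79)]
wrist tray [([0.4818, -0.3368, -0.0002], 0.79)]
t 10.775 tcp [ 0.508  -0.0318  0.3629] [ 3.141e+00 -5.000e-04  8.000e-04] F [ 0.1  1.  -1. ] open 0.07799955969268992 0.0
side round_bottle [([0.5132, -0.0321, 0.0029], 0.92), ([0.5764, -0.0324, 0.0052], 0.38), ([0.4855, -0.3389, -0.0017], 0.28)]
side square_bottle [([0.3751, 0.1745, -0.0018], 0.92), ([0.2529, -0.2502, -0.0019], 0.9), ([0.5579, -0.3391, 0.0053], 0.83), ([0.7046, -0.0959, -0.0027], 0.81)]
side domed_pot [([0.5654, 0.0401, 0.0015], 0.57)]
t 10.975 tcp [ 0.5081 -0.0329  0.3626] [ 3.1413e+00  1.0000e-04 -1.8000e-03] F [0.3 0.3 1. ] open 0.07790456878305803 0.0
```

View pics/side4.png

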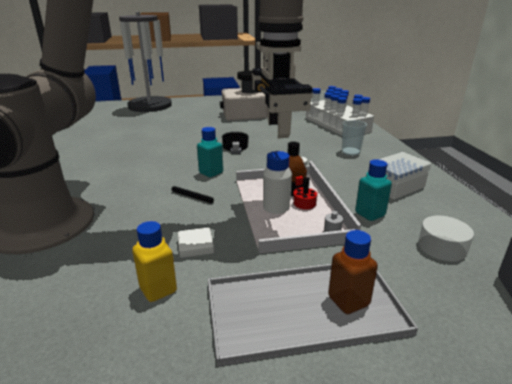

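The side view shows the square bottle upright in the tray at px (352,275). The insert is now visible in the bay at (305,195). Next I'll grip the round bottle.

```bash
python3 -m jog '[[[0.003,0,0.08],0,0.15],[[0.003,0,0.15],0,0.15],[[0.003,0,0.2],0,0.15],[[0.003,0,0.2],0,0.15],[[0.003,0,0.2],0,1],[[0.003,0,0.2],0,1],[[0.003,0,0.2],0,1],[[0.003,0,0.2],0,1],[[0.003,0,0.2],0,1]]' 30; python3 - <<'E'
from look import *
look([],[])
E
```

```text
time: 12.1
tool_pos: [0.5093, -0.032, 0.2832]
tool_rot: [3.141, -0.001, -0.0]
contact_force: [-0.9, -1.3, 4.6]
opening: 0.0471
grip_force: 30.0
t 12.1 tcp [ 0.5093 -0.032   0.2832] [ 3.1412e+00 -1.0000e-03 -3.0000e-04] F [-0.9 -1.3  4.6] open 0.04712126550195967 30.00082165002823
```

```bash
python3 -m jog '[[[0,0,-0.05],0,1],[[0,0,-0.13],0,1],[[-0.02,0.04,-0.2],0,1],[[-0.04,0.12,-0.22],0,1],[[-0.068,0.22,-0.22],0,1],[[-0.068,0.32,-0.22],0,1],[[-0.068,0.42,-0.22],0,1],[[-0.068,0.52,-0.22],0,1],[[-0.068,0.62,-0.22],0,1],[[-0.068,0.7,-0.22],0,1],[[-0.068,0.75,-0.22],0,1],[[-0.068,0.765,-0.2],0,1]]' && python3 -m jog '[[[0,0,0.05],0,1],[[0,0,0.1],0,1],[[0,0,0.15],0,1],[[0,0,0.18],0,1],[[0,0,0.195],0,1],[[0,0,0.199],0,1],[[0,0,0.199],0,1]]'; python3 - <<'E'
from look import *
look([],[])
E
```

```text
time: 13.6
tool_pos: [0.4818, -0.3386, 0.3623]
tool_rot: [3.142, -0.0, -0.001]
contact_force: [0.5, 0.6, -3.6]
opening: 0.0475
grip_force: 30.0
time: 14.48
tool_pos: [0.482, -0.3379, 0.2837]
tool_rot: [3.141, -0.001, -0.0]
contact_force: [-0.1, 0.3, -2.8]
opening: 0.0474
grip_force: 30.0
t 14.475 tcp [ 0.482  -0.3379  0.2837] [ 3.1407e+00 -9.0000e-04 -2.0000e-04] F [-0.1  0.3 -2.8] open 0.047431809529494905 29.998385310173035
```

```bash
python3 -m jog '[[[0,0,0.003],0,1],[[0,0,0.003],0,0.15],[[0,0,0.003],0,0.15],[[0,0,0.003],0,0.15],[[0,0,-0.1],0,0.2],[[0,0,-0.2],0,0.2],[[0.02,-0.12,-0.2],0,0.25],[[0.05,-0.27,-0.2],0,0.3],[[0.1,-0.42,-0.2],0,0.3],[[0.15,-0.57,-0.2],0,0.3],[[0.2,-0.72,-0.2],0,0.3],[[0.205,-0.86,-0.2],0,0.3]]' && python3 -m jog '[[[0,-0.078,0],0,0.3],[[0,-0.078,0],0,0.3],[[0,-0.078,0],0,0.3]]'; python3 - <<'E'
from look import *
look(["wrist","side","wrist"],["domed_pot","round_bottle"],5)
E
```

```text
time: 15.98
tool_pos: [0.5647, 0.0082, 0.363]
tool_rot: [3.142, -0.001, -0.0]
contact_force: [1.5, 0.8, -0.2]
opening: 0.0643
grip_force: 0.0
time: 16.35
tool_pos: [0.564, 0.0368, 0.3631]
tool_rot: [3.141, -0.0, -0.0]
contact_force: [0.4, -0.2, -1.0]
opening: 0.0646
grip_force: 0.0
wrist domed_pot [([0.5615, 0.0358, 0.0012], 0.87)]
wrist round_bottle [([0.4828, -0.3355, 0.0018], 0.59)]
side domed_pot [([0.5662, 0.0366, 0.0018], 0.55)]
side round_bottle [([0.4813, -0.34, 0.0025], 0.8)]
wrist domed_pot [([0.5593, 0.0367, 0.0047], 0.89)]
wrist round_bottle [([0.4811, -0.3356, 0.0038], 0.62)]
t 16.8 tcp [0.564  0.0369 0.3631] [ 3.1415e+00 -0.0000e+00 -1.0000e-03] F [-0.1  0.7 -0.3] open 0.0641059459681835 0.0
```

View pics/wrist5.png

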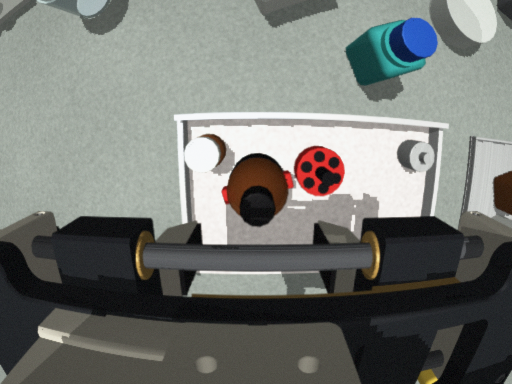

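The wrist view shows the knob centred sideways between the fingers, at px (258,205). I'll go down and grip.

```bash
python3 -m jog '[[[0,0,0.08],0,0.3],[[0,0,0.15],0,0.3],[[0,0,0.2],0,0.3],[[0,0,0.2],0,0.3],[[0,0,0.2],0,1],[[0,0,0.2],0,1],[[0,0,0.2],0,1],[[0,0,0.2],0,1],[[0,0,0.2],0,1]]' 30; python3 - <<'E'
from look import *
look([],[])
E
```

```text
time: 17.92
tool_pos: [0.5641, 0.0372, 0.2834]
tool_rot: [3.141, -0.001, -0.0]
contact_force: [-0.8, -0.9, 1.7]
opening: 0.0275
grip_force: 30.0
t 17.925 tcp [0.5641 0.0372 0.2834] [ 3.1411e+00 -7.0000e-04 -3.0000e-04] F [-0.8 -0.9  1.7] open 0.02750904498097311 29.999575316905975
```

```bash
python3 -m jog '[[[0,0,-0.05],0,1],[[0,0,-0.13],0,1],[[-0.02,0,-0.22],0,1],[[-0.1,0.06,-0.25],0,1],[[-0.19,0.14,-0.25],0,1],[[-0.28,0.24,-0.25],0,1],[[-0.36,0.35,-0.25],0,1],[[-0.4,0.47,-0.25],0,1],[[-0.4,0.6,-0.25],0,1],[[-0.4,0.72,-0.25],0,1],[[-0.4,0.83,-0.25],0,1],[[-0.4,0.9,-0.25],0,1]]' && python3 -m jog '[[[0,0.038,0],0,1],[[0,0.038,0],0,1],[[0,0.038,0.08],0,1],[[0,0.038,0.15],0,1],[[0,0.038,0.2],0,1],[[0,0.038,0.235],0,1],[[0,0.038,0.248],0,1],[[0,0.038,0.25],0,1],[[0,0.038,0.25],0,1]]'; python3 - <<'E'
from look import *
look([],[])
E
```

```text
time: 19.42
tool_pos: [0.4034, -0.3245, 0.3824]
tool_rot: [-3.141, 0.001, -0.002]
contact_force: [0.5, -0.0, -3.8]
opening: 0.0275
grip_force: 30.0
time: 20.55
tool_pos: [0.404, -0.3379, 0.2837]
tool_rot: [3.141, -0.001, -0.0]
contact_force: [-0.1, -0.2, -4.5]
opening: 0.0271
grip_force: 30.0
t 20.55 tcp [ 0.404  -0.3379  0.2837] [ 3.1408e+00 -8.0000e-04 -4.0000e-04] F [-0.1 -0.2 -4.5] open 0.02707951444384385 29.993747770786285
```

```bash
python3 -m jog '[[[0,0,0.003],0,1],[[0,0,0.003],0,0.3],[[0,0,0.003],0,0.3],[[0,0,0.003],0,0.3],[[0,0,-0.1],0,0.35],[[0,0,-0.2],0,0.4],[[0.06,-0.11,-0.2],0,0.5],[[0.13,-0.24,-0.2],0,0.5],[[0.2,-0.37,-0.2],0,0.5],[[0.28,-0.5,-0.2],0,0.5],[[0.35,-0.63,-0.2],0,0.5],[[0.425,-0.765,-0.2],0,0.5]]' && python3 -m jog '[[[0.05,0,-0.02],0,0.5],[[0.05,0,-0.02],0,0.5],[[0.05,0,-0.02],0,0.5]]'; python3 - <<'E'
from look import *
look(["wrist","side"],["insert","domed_pot","round_bottle","square_bottle"],6)
look(["top"],["insert","bucket"],6)
E
```

```text
time: 22.05
tool_pos: [0.5747, -0.0302, 0.3631]
tool_rot: [3.141, -0.0, -0.001]
contact_force: [1.4, -0.9, 0.2]
opening: 0.0458
grip_force: 0.0
time: 22.42
tool_pos: [0.5933, -0.0324, 0.3706]
tool_rot: [-3.142, 0.001, -0.001]
contact_force: [1.1, -0.2, 0.4]
opening: 0.0462
grip_force: 0.0
wrist insert [([0.5781, -0.0302, 0.0039], 0.65), ([0.5993, -0.1504, 0.0055], 0.56)]
wrist domed_pot []
wrist round_bottle [([0.5729, -0.0314, 0.0038], 0.72), ([0.4791, -0.3407, 0.0085], 0.63)]
wrist square_bottle [([0.7078, -0.0972, -0.0011], 0.86), ([0.554, -0.3367, 0.007], 0.67)]
side insert [([0.5793, -0.0338, 0.0047], 0.77), ([0.6012, -0.1541, 0.0067], 0.42), ([0.4025, -0.3374, -0.0005], 0.4)]
side domed_pot [([0.483, -0.3403, -0.002], 0.71)]
side round_bottle [([0.4846, -0.3409, 0.0054], 0.71)]
side square_bottle [([0.2512, -0.2522, -0.0015], 0.91), ([0.3764, 0.1783, -0.0016], 0.73), ([0.5562, -0.3396, 0.0084], 0.72), ([0.7067, -0.0956, -0.0036], 0.6)]
t 22.925 tcp [ 0.5939 -0.0321  0.3712] [ 3.1415e+00 -1.0000e-04 -7.0000e-04] F [-0.1  0.9  0.2] open 0.04565314562958782 0.0
top insert []
top bucket [([0.4701, 0.3537, -0.003], 0.75)]
t 23.075 tcp [ 0.5939 -0.0319  0.3711] [ 3.1415e+00 -1.0000e-04 -4.0000e-04] F [-0.4 -0.9 -0.6] open 0.04551035135457212 0.0
```

View pics/wrist6.png

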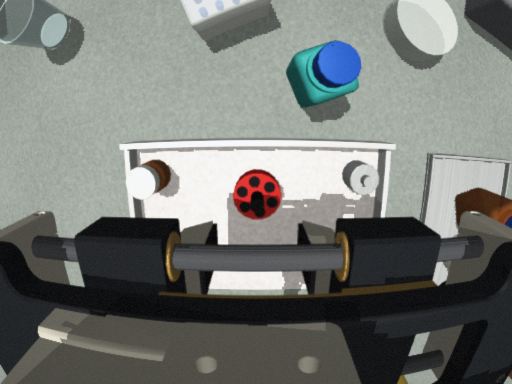

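View pics/side6.png

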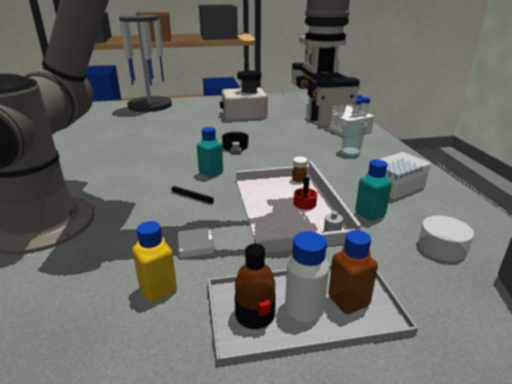

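The wrist view has the insert alone at px (257,194), with jar and weight untouched. The side view shows all three upright in the tray: pot (255,290), round bottle (307,280), square bottle (352,275). I'll refine the insert position from pixels.

```bash
cat > pix.py <<'E'
import numpy as np
from cell import cams
def ray(c,u,v):
    m=cams.camera_model(c);K=m['camera_matrix'];P=np.array(m['pose'])
    x=(u-K[0][2])/K[0][0];y=(v-K[1][2])/K[1][1]
    if c=="wrist":
        r=np.hypot(x,y);d=np.array([x*np.sin(r)/r,y*np.sin(r)/r,np.cos(r)])
    else: d=np.array([x,y,1.])
    return P[:3,3],P[:3,:3]@d
def at(c,u,v,z):
    o,d=ray(c,u,v);return (o+d*(z-o[2])/d[2]).round(4)
E
python3 - <<'E'
from pix import *
import cv2
for c,roi in (("wrist",(160,225,225,290)),("side",(175,212,285,325))):
    im=cv2.imread(f"pics/{c}6.png").astype(int);b,g,r=im[...,0],im[...,1],im[...,2]
    m=np.zeros(r.shape,np.uint8);a=(r>110)&(g<70)&(b<70)
    m[roi[0]:roi[1],roi[2]:roi[3]]=a[roi[0]:roi[1],roi[2]:roi[3]]
    vs,us=np.nonzero(m);(cx,cy),(w,h),an=cv2.fitEllipse(cv2.convexHull(np.c_[us,vs].astype(np.float32)))
    print(c,cx,cy,w,h,an,us.min(),us.max(),vs.min(),vs.max(),at(c,cx,cy,.034),at(c,cx,cy,.020))
im=cv2.imread("pics/top6.png");
E
```

```text
wrist 256.6823425292969 194.3085174560547 47.170223236083984 49.02842712402344 5.577115058898926 233 280 170 218 [ 0.5803 -0.0315  0.034 ] [ 0.5768 -0.0314  0.02  ]
side 305.3808288574219 193.49688720703125 10.842721939086914 21.810392379760742 96.83785247802734 295 316 188 199 [ 0.5775 -0.0388  0.034 ] [ 0.5859 -0.0146  0.02  ]
```

```bash
python3 -m jog '[[[-0.042,0,0.05],0,0.5],[[-0.042,0,0.18],0,0.5],[[-0.042,0,0.3],0,0.5],[[-0.042,0,0.36],0,0.5],[[-0.042,0,0.388],0,0.5],[[-0.042,0,0.388],0,0.5],[[-0.042,0,0.388],0,1],[[-0.042,0,0.388],0,1],[[-0.042,0,0.388],0,1],[[-0.042,0,0.388],0,1],[[-0.042,0,0.388],0,1]]' 30; python3 - <<'E'
from look import *
look(["side"],["insert"])
E
```

```text
time: 24.45
tool_pos: [0.5773, -0.0319, 0.2163]
tool_rot: [3.141, -0.001, -0.0]
contact_force: [0.3, 0.3, 3.6]
opening: 0.0132
grip_force: 30.0
side insert [([0.5741, -0.0291, 0.0053], 0.93)]
t 24.55 tcp [ 0.5773 -0.0319  0.2163] [ 3.1414e+00 -6.0000e-04 -4.0000e-04] F [-0.8  0.3  3.9] open 0.01339570499731287 30.00064641237259
```

```bash
python3 -m jog '[[[0,0,-0.06],0,1],[[0,0,-0.16],0,1],[[0,0,-0.26],0,1],[[-0.02,-0.07,-0.28],0,1],[[-0.06,-0.18,-0.28],0,1],[[-0.1,-0.3,-0.28],0,1],[[-0.14,-0.43,-0.28],0,1],[[-0.18,-0.56,-0.28],0,1],[[-0.22,-0.68,-0.28],0,1],[[-0.25,-0.79,-0.28],0,1],[[-0.268,-0.89,-0.28],0,1],[[-0.268,-0.95,-0.28],0,1]]' && python3 -m jog '[[[0,-0.02,0],0,1],[[0,-0.02,0],0,1],[[0,-0.02,0],0,1]]'; python3 - <<'E'
from look import *
look(["wrist","side","top"],["insert","bucket"],7)
E
```

```text
time: 26.05
tool_pos: [0.4691, 0.35, 0.3274]
tool_rot: [3.141, 0.001, 0.002]
contact_force: [0.4, -0.6, -1.4]
opening: 0.0138
grip_force: 30.0
time: 26.42
tool_pos: [0.4704, 0.3551, 0.3277]
tool_rot: [3.141, 0.0, -0.001]
contact_force: [0.1, 0.5, -1.4]
opening: 0.013
grip_force: 30.0
wrist insert [([0.4671, 0.3534, 0.1136], 0.62)]
wrist bucket [([0.4664, 0.3628, -0.0015], 0.65)]
side insert [([0.4752, 0.3556, 0.1165], 0.53)]
side bucket [([0.4714, 0.3586, 0.0001], 0.76)]
top insert [([0.4654, 0.3528, 0.1165], 0.4)]
top bucket [([0.4726, 0.3558, -0.0001], 0.92)]
t 26.875 tcp [0.4701 0.356  0.3279] [ 3.1415e+00 -1.0000e-04 -5.0000e-04] F [-0.2  0.3 -0.9] open 0.013044433790874239 29.99935358762741
```

View pics/wrist7.png

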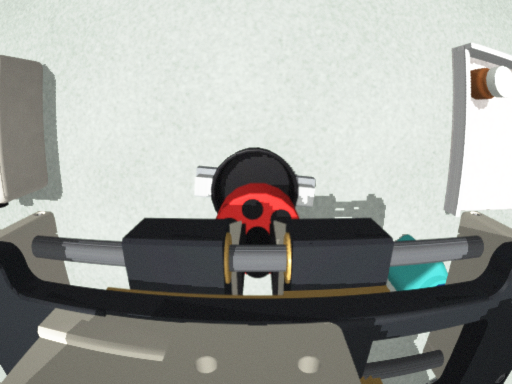

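View pics/side7.png

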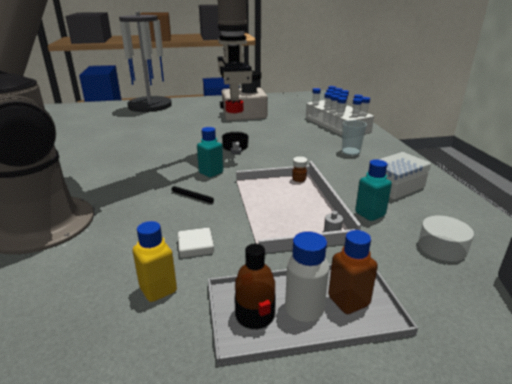

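The wrist view has the insert hanging upright at px (257,205) and the bucket rim spanning columns 213–298, top row 149. Now the offsets by ray.

```bash
python3 - <<'E'
from pix import *
import cv2
print("lugs mid",at("wrist",255.5,185,.03),"L",at("wrist",213,190,.036),"R",at("wrist",298,190,.036),"far",at("wrist",256,149,.036))
print("insert front far",at("wrist",257,183,.146),at("wrist",217,212,.146),at("wrist",297,212,.146))
im=cv2.imread("pics/top0.png");hsv=im.max(2)
m=np.zeros(hsv.shape,np.uint8);m[180:235,80:140]=(hsv[180:235,80:140]<60)
n,l,s,c=cv2.connectedComponentsWithStats(m);k=1+s[1:,4].argmax();print(s[k],c[k])
ctr=cv2.findContours((l==k).astype(np.uint8),0,1)[0][0];(cx,cy),ax,an=cv2.fitEllipse(cv2.convexHull(ctr));print(cx,cy,ax,at("top",cx,cy,.036),at("top",cx,cy,.02))
E
```

```text
lugs mid [0.4755 0.3575 0.03  ] L [0.4721 0.3978 0.036 ] R [0.472  0.3173 0.036 ] far [0.5106 0.357  0.036 ]
insert front far [0.5019 0.356  0.146 ] [0.4849 0.379  0.146 ] [0.4849 0.333  0.146 ]
[ 90 190  38  36 917] [107.17884406 208.82878953]
108.73444366455078 207.846435546875 (35.14920425415039, 38.76759338378906) [0.4683 0.3536 0.036 ] [0.4701 0.3588 0.02  ]
```

```bash
python3 -m jog '[[[0,-0.004,0.06],0,1],[[0,-0.004,0.12],0,1],[[0,-0.004,0.17],0,1],[[0,-0.004,0.2],0,1],[[0,-0.004,0.22],0,1],[[0,-0.004,0.24],0,1],[[0,-0.004,0.255],0,1],[[0,-0.004,0.265],0,1],[[0,-0.004,0.27],0,1],[[0,-0.004,0.274],0,1],[[0,-0.004,0.274],0,1]]'; python3 - <<'E'
from look import *
look([],[])
E
```

```text
time: 28.25
tool_pos: [0.4702, 0.3577, 0.2184]
tool_rot: [-3.142, -0.0, -0.0]
contact_force: [1.1, -0.7, -0.9]
opening: 0.0133
grip_force: 30.0
t 28.25 tcp [0.4702 0.3577 0.2184] [-3.1415e+00 -3.0000e-04 -4.0000e-04] F [ 1.1 -0.7 -0.9] open 0.013316388731108764 29.99989002943039
```

```bash
python3 -m jog '[[[0,0,0.004],0,1],[[0,0,0.004],0,1],[[0,0,0.004],0,0.6],[[0,0,0.004],0,0.6],[[0,0,0.004],0,0.6],[[0,0,-0.08],0,0.6],[[0,0,-0.2],0,0.6],[[0,0,-0.32],0,0.6],[[-0.05,0,-0.37],0,0.5],[[-0.15,0,-0.37],0,0.4],[[-0.15,0,-0.37],0,0.3]]'; python3 - <<'E'
from look import *
look(["wrist"],["insert","bucket"],8)
look(["side"],["insert","bucket"],8)
import numpy as np
a=cv2.imread("pics/wrist8.png");b=cv2.imread("pics/side8.png")[80:220,150:330]
cv2.imwrite("pics/both8.png",np.vstack([a[:,:],cv2.resize(b,(270,210)) if 0 else np.pad(cv2.resize(b,(270,210)),((0,0),(0,242),(0,0)))]))
E
```

```text
time: 29.62
tool_pos: [0.4081, 0.3578, 0.3666]
tool_rot: [3.141, 0.001, 0.001]
contact_force: [0.9, -0.4, 0.5]
opening: 0.0605
grip_force: 0.0
wrist insert [([0.4671, 0.3597, 0.0038], 0.94)]
wrist bucket []
t 29.775 tcp [0.4107 0.3579 0.3663] [-3.1415e+00 -6.0000e-04 -3.0000e-04] F [ 0.4  0.7 -1.1] open 0.0641876602454879 0.0
side insert [([0.4725, 0.3585, 0.0078], 0.65)]
side bucket [([0.4726, 0.3594, -0.001], 0.94)]
t 29.925 tcp [0.4109 0.3577 0.3659] [ 3.1413e+00  1.0000e-04 -1.0000e-03] F [ 0.5 -0.6  0.9] open 0.06411048416259912 0.0
```

View pics/both8.png

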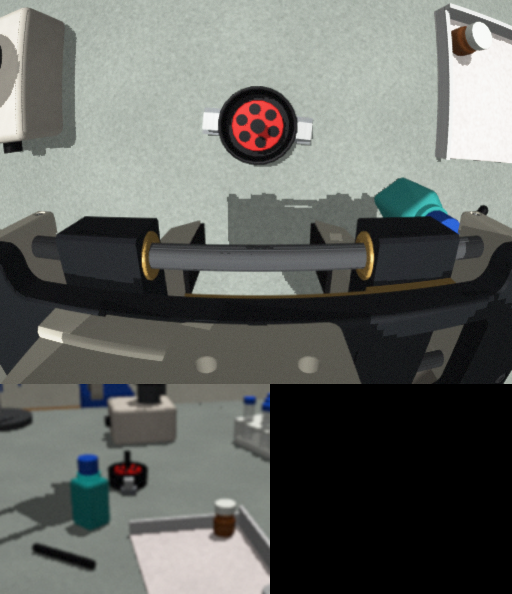

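The insert sits upright and centred in the bucket, at wrist px (258,126) inside the rim, and the side view agrees. Now the returns, with the domed pot first.

```bash
python3 -m jog '[[[-0.017,0.15,0],0,0.3],[[-0.017,0.3,0],0,0.3],[[-0.017,0.45,0],0,0.3],[[-0.017,0.6,0],0,0.3],[[-0.017,0.75,0],0,0.3],[[-0.017,0.9,0],0,0.3],[[-0.017,1,0],0,0.3],[[-0.017,1,0],0,0.3],[[-0.017,1,0],0,0.3],[[-0.017,1,0],0,0.3]]' && python3 -m jog '[[[0,0.15,0],0,0.3],[[0,0.3,0],0,0.3],[[0,0.45,0],0,0.3],[[0,0.6,0],0,0.3],[[0,0.7,0],0,0.3],[[0,0.74,0],0,0.3],[[0,0.74,0],0,0.3],[[0,0.74,0],0,0.3]]'; python3 - <<'E'
from look import *
look(["wrist","side"],["domed_pot","round_bottle","square_bottle"],9)
E
```

```text
time: 31.18
tool_pos: [0.4032, -0.0414, 0.3662]
tool_rot: [-3.141, 0.0, 0.001]
contact_force: [0.5, 0.5, 0.3]
opening: 0.064
grip_force: 0.0
time: 32.17
tool_pos: [0.4034, -0.3366, 0.3663]
tool_rot: [-3.141, 0.0, 0.001]
contact_force: [0.2, 0.7, 0.1]
opening: 0.0646
grip_force: 0.0
wrist domed_pot []
wrist round_bottle [([0.4819, -0.3374, 0.0042], 0.79), ([0.6037, -0.1516, 0.008], 0.51)]
wrist square_bottle [([0.5527, -0.3413, 0.0057], 0.84)]
side domed_pot [([0.4011, -0.3361, 0.0012], 0.81)]
side round_bottle [([0.4845, -0.3377, 0.0049], 0.88)]
side square_bottle [([0.2502, -0.2524, -0.0033], 0.88), ([0.554, -0.3375, 0.0082], 0.87), ([0.38, 0.1762, -0.002], 0.77)]
t 32.575 tcp [ 0.4031 -0.3379  0.3665] [ 3.1413e+00 -2.0000e-04  1.0000e-04] F [ 0.   0.4 -0.8] open 0.06401520664465105 0.0
```

```bash
python3 -m jog '[[[0.002,0,0.08],0,0.3],[[0.002,0,0.15],0,0.3],[[0.002,0,0.2],0,0.3],[[0.002,0,0.209],0,0.3],[[0.002,0,0.209],0,0.3],[[0.002,0,0.209],0,1],[[0.002,0,0.209],0,1],[[0.002,0,0.209],0,1],[[0.002,0,0.209],0,1],[[0.002,0,0.209],0,1]]' 30; python3 - <<'E'
from look import *
look([],[])
E
```

```text
time: 33.83
tool_pos: [0.4039, -0.3384, 0.2829]
tool_rot: [3.141, -0.0, -0.0]
contact_force: [0.2, -0.4, 1.7]
opening: 0.0274
grip_force: 30.0
t 33.825 tcp [ 0.4039 -0.3384  0.2829] [ 3.1411e+00 -2.0000e-04 -3.0000e-04] F [ 0.2 -0.4  1.7] open 0.0273837670135119 29.999948143959045
```

```bash
python3 -m jog '[[[0,0,-0.05],0,1],[[0,0,-0.13],0,1],[[0,0,-0.2],0,1],[[0,-0.08,-0.22],0,1],[[0,-0.18,-0.22],0,1],[[0.04,-0.3,-0.22],0,1],[[0.11,-0.41,-0.22],0,1],[[0.18,-0.52,-0.22],0,1],[[0.25,-0.63,-0.22],0,1],[[0.32,-0.74,-0.22],0,1],[[0.37,-0.84,-0.22],0,1],[[0.4,-0.92,-0.22],0,1]]' && python3 -m jog '[[[0,-0.019,0],0,1],[[0,-0.019,0],0,1],[[0,-0.019,0.08],0,1],[[0,-0.019,0.14],0,1],[[0,-0.019,0.185],0,1],[[0,-0.019,0.21],0,1],[[0,-0.019,0.218],0,1],[[0,-0.019,0.218],0,1]]'; python3 - <<'E'
from look import *
look([],[])
E
```

```text
time: 35.33
tool_pos: [0.5645, 0.0315, 0.3697]
tool_rot: [-3.141, 0.002, 0.001]
contact_force: [1.1, 0.3, -3.5]
opening: 0.0271
grip_force: 30.0
time: 36.33
tool_pos: [0.5641, 0.0369, 0.2839]
tool_rot: [3.141, -0.001, -0.001]
contact_force: [0.3, 0.7, -3.2]
opening: 0.0274
grip_force: 30.0
t 36.325 tcp [0.5641 0.0369 0.2839] [ 3.1414e+00 -7.0000e-04 -8.0000e-04] F [ 0.3  0.7 -3.2] open 0.02743089408055734 29.998452365398407
```

```bash
python3 -m jog '[[[0,0,0.003],0,1],[[0,0,0.003],0,0.3],[[0,0,0.003],0,0.3],[[0,0,0.003],0,0.3],[[0,0,-0.1],0,0.3],[[0,0,-0.2],0,0.3],[[-0.04,0.12,-0.2],0,0.25],[[-0.08,0.27,-0.2],0,0.2],[[-0.12,0.42,-0.2],0,0.15],[[-0.16,0.57,-0.2],0,0.15],[[-0.205,0.72,-0.2],0,0.15],[[-0.205,0.86,-0.2],0,0.15]]' && python3 -m jog '[[[0,0.078,0],0,0.15],[[0,0.078,0],0,0.15],[[0,0.078,0.05],0,0.15],[[0,0.078,0.12],0,0.15],[[0,0.078,0.18],0,0.15],[[0,0.078,0.202],0,0.15],[[0,0.078,0.202],0,0.15],[[0,0.078,0.202],0,1],[[0,0.078,0.202],0,1],[[0,0.078,0.202],0,1],[[0,0.078,0.202],0,1],[[0,0.078,0.202],0,1]]' 30; python3 - <<'E'
from look import *
look(["side"],["domed_pot"])
E
```

```text
time: 37.83
tool_pos: [0.4807, -0.3086, 0.3641]
tool_rot: [3.141, -0.0, -0.001]
contact_force: [1.5, -0.9, -0.7]
opening: 0.0779
grip_force: 0.0
time: 39.33
tool_pos: [0.4819, -0.338, 0.2831]
tool_rot: [3.141, -0.001, -0.0]
contact_force: [-0.2, -0.1, 1.6]
opening: 0.0474
grip_force: 30.0
side domed_pot []
t 39.425 tcp [ 0.4819 -0.338   0.2831] [ 3.1409e+00 -6.0000e-04 -5.0000e-04] F [ 0.5 -1.1  3.7] open 0.04772173337505733 29.999667406082153
```

```bash
python3 -m jog '[[[0,0,-0.05],0,1],[[0,0,-0.13],0,1],[[0,0,-0.2],0,1],[[0,-0.08,-0.22],0,1],[[0,-0.18,-0.22],0,1],[[0.02,-0.29,-0.22],0,1],[[0.04,-0.4,-0.22],0,1],[[0.06,-0.5,-0.22],0,1],[[0.068,-0.6,-0.22],0,1],[[0.068,-0.69,-0.22],0,1],[[0.068,-0.75,-0.22],0,1],[[0.068,-0.765,-0.22],0,1]]' && python3 -m jog '[[[0,0,0],0,1],[[0,0,0.08],0,1],[[0,0,0.14],0,1],[[0,0,0.185],0,1],[[0,0,0.21],0,1],[[0,0,0.218],0,1],[[0,0,0.218],0,1]]'; python3 - <<'E'
from look import *
look([],[])
E
```

```text
time: 40.92
tool_pos: [0.5088, -0.0305, 0.3701]
tool_rot: [-3.141, 0.002, 0.002]
contact_force: [-0.6, 0.0, -1.9]
opening: 0.0472
grip_force: 30.0
time: 41.8
tool_pos: [0.5094, -0.0322, 0.2839]
tool_rot: [3.141, -0.001, -0.001]
contact_force: [-0.2, -1.0, -2.3]
opening: 0.0473
grip_force: 30.0
t 41.8 tcp [ 0.5094 -0.0322  0.2839] [ 3.1412e+00 -9.0000e-04 -7.0000e-04] F [-0.2 -1.  -2.3] open 0.04726761288029959 29.996240437030792
```

```bash
python3 -m jog '[[[0,0,0.003],0,1],[[0,0,0.003],0,0.2],[[0,0,0.003],0,0.2],[[0,0,0.003],0,0.2],[[0,0,-0.1],0,0.2],[[0,0,-0.2],0,0.2],[[0.02,0.12,-0.2],0,0.25],[[0.05,0.27,-0.2],0,0.25],[[0.08,0.42,-0.2],0,0.25],[[0.12,0.57,-0.2],0,0.25],[[0.12,0.7,-0.2],0,0.25],[[0.12,0.767,-0.2],0,0.25]]' && python3 -m jog '[[[0,0,0],0,0.25],[[0,0,0.05],0,0.25],[[0,0,0.12],0,0.25],[[0,0,0.18],0,0.25],[[0,0,0.202],0,0.25],[[0,0,0.202],0,0.25],[[0,0,0.202],0,1],[[0,0,0.202],0,1],[[0,0,0.202],0,1],[[0,0,0.202],0,1],[[0,0,0.202],0,1]]' 30; python3 - <<'E'
from look import *
look(["side"],["round_bottle","domed_pot"])
E
```

```text
time: 43.3
tool_pos: [0.5566, -0.3416, 0.3629]
tool_rot: [3.141, 0.0, -0.003]
contact_force: [-0.6, 0.2, 0.2]
opening: 0.0688
grip_force: 0.0
time: 44.68
tool_pos: [0.5571, -0.3389, 0.283]
tool_rot: [3.141, -0.001, -0.0]
contact_force: [-0.2, 0.1, 1.8]
opening: 0.0355
grip_force: 30.0
side round_bottle [([0.511, -0.0338, 0.0039], 0.72)]
side domed_pot [([0.5638, 0.0385, 0.0022], 0.59)]
t 44.825 tcp [ 0.5571 -0.339   0.2831] [ 3.1408e+00 -5.0000e-04 -5.0000e-04] F [-0.8 -1.   2.4] open 0.03538483719433568 29.997734427452087
```

```bash
python3 -m jog '[[[0,0,-0.05],0,1],[[0,0,-0.13],0,1],[[0,-0.04,-0.2],0,1],[[0,-0.12,-0.22],0,1],[[0,-0.22,-0.22],0,1],[[0.012,-0.32,-0.22],0,1],[[0.012,-0.42,-0.22],0,1],[[0.012,-0.52,-0.22],0,1],[[0.012,-0.58,-0.22],0,1],[[0.012,-0.6,-0.22],0,1],[[0.012,-0.6,-0.22],0,1],[[0.012,-0.6,-0.15],0,1]]' && python3 -m jog '[[[0,0,0.06],0,1],[[0,0,0.11],0,1],[[0,0,0.14],0,1],[[0,0,0.148],0,1],[[0,0,0.148],0,1]]'; python3 - <<'E'
from look import *
look([],[])
E
```

```text
time: 46.32
tool_pos: [0.5626, -0.0999, 0.3443]
tool_rot: [3.139, -0.005, -0.001]
contact_force: [0.5, 0.4, -4.8]
opening: 0.0353
grip_force: 30.0
time: 46.95
tool_pos: [0.5622, -0.0991, 0.284]
tool_rot: [3.141, -0.001, -0.001]
contact_force: [0.9, -0.3, -3.1]
opening: 0.0353
grip_force: 30.0
t 46.95 tcp [ 0.5622 -0.0991  0.284 ] [ 3.1412e+00 -1.0000e-03 -8.0000e-04] F [ 0.9 -0.3 -3.1] open 0.03530045874810981 29.991542100906372
```

Release, rise, and move well clear toward −y and −x for a final look.

```bash
python3 -m jog '[[[0,0,0.003],0,1],[[0,0,0.003],0,0.25],[[0,0,0.003],0,0.25],[[0,0,0.003],0,0.25],[[0,0,-0.1],0,0.25],[[0,0,-0.25],0,0.25],[[-0.1,0.1,-0.3],0,0.25],[[-0.2,0.23,-0.3],0,0.25],[[-0.3,0.36,-0.3],0,0.25],[[-0.4,0.49,-0.3],0,0.25],[[-0.5,0.62,-0.3],0,0.25],[[-0.55,0.75,-0.3],0,0.25]]' && python3 -m jog '[[[-0.2,0.25,0],0,0.2],[[-0.2,0.25,0],0,0.2],[[-0.2,0.25,0],0,0.2],[[-0.2,0.25,0],0,0.2],[[-0.2,0.25,0],0,0.2]]'; python3 - <<'E'
from look import *
look(["top","side"],["insert","domed_pot","round_bottle","square_bottle","jar","weight_pot","bucket"],10)
E
```

```text
time: 48.45
tool_pos: [0.3423, -0.395, 0.4041]
tool_rot: [3.141, -0.001, -0.001]
contact_force: [2.0, -0.4, -0.0]
opening: 0.0689
grip_force: 0.0
time: 49.08
tool_pos: [0.2649, -0.4927, 0.4037]
tool_rot: [-3.141, -0.0, 0.001]
contact_force: [-0.1, -0.3, -0.2]
opening: 0.0736
grip_force: 0.0
top insert [([0.4696, 0.357, 0.0007], 0.61), ([0.4665, 0.3595, 0.0072], 0.55)]
top domed_pot [([0.567, 0.0391, 0.006], 0.81)]
top round_bottle [([0.5647, 0.0392, 0.0038], 0.25)]
top square_bottle [([0.3789, 0.1821, -0.0026], 0.89), ([0.5637, -0.1012, 0.002], 0.62), ([0.2523, -0.255, 0.0014], 0.62), ([0.7121, -0.0958, -0.0041], 0.55)]
top jar [([0.602, 0.0887, 0.0064], 0.66)]
top weight_pot [([0.6003, -0.1545, 0.0023], 0.74)]
top bucket [([0.4706, 0.3542, -0.0021], 0.81)]
side insert [([0.4715, 0.3594, 0.0076], 0.55)]
side domed_pot [([0.5656, 0.036, 0.0029], 0.96)]
side round_bottle [([0.5101, -0.0349, 0.0062], 0.97), ([0.4715, 0.358, 0.0069], 0.31)]
side square_bottle [([0.3773, 0.1778, -0.0029], 0.97), ([0.5623, -0.0975, 0.0056], 0.88), ([0.2543, -0.2501, 0.0007], 0.78), ([0.7063, -0.0946, -0.0035], 0.61)]
side jar []
side weight_pot []
side bucket [([0.4688, 0.3558, 0.0008], 0.66)]
t 49.875 tcp [ 0.2638 -0.4939  0.4035] [ 3.1415e+00  0.0000e+00 -5.0000e-04] F [-0.   0.6 -0.1] open 0.07376899997978224 0.0
```

View pics/top10.png

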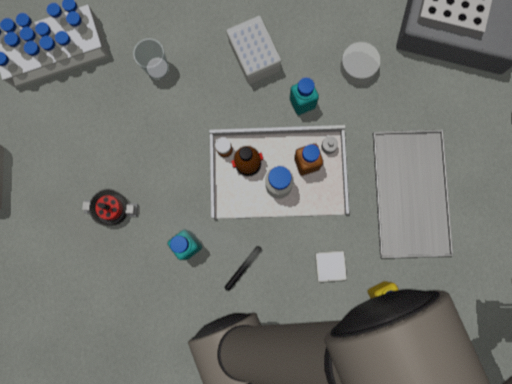

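View pics/side10.png

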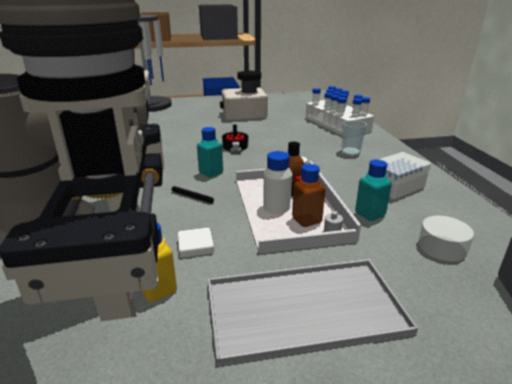

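The top view shows the pot (247,160), round bottle (280,181) and square bottle (309,158) at their starting pixels, and the insert in the bucket at (109,208). Jar and weight are unmoved, the tray is empty and the arm is clear.

```bash
python3 -c "
from cell import robot
print(robot.hand_in())"
```

```text
the job is handed in; nothing more can be done
None
```

I handed the job in at about 50 s: the insert is seated upright in the bucket, the pot and both bottles are back upright in their own places in the bay, and the jar and weight were not moved; the hand-in returned no verdict.

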